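Tighten the tapping-arm castle nut to its cotter hole

ROBOT

A 6-joint arm with a two-finger parallel gripper is mounted at the origin on the work surface. World frame = base frame: x ahead of the robot, y to its left, z up, the work surface at z = 0. Lengths are in m, angles in rad, forces in N, time in s.
With the tool pointing down it reaches from about 0.325 to 0.9 m from the base axis. Payload 6.1 kg.
Tool frame: the origin (TCP) lies at the very end of the fingers, on their centre line; the grasp point (between the pads) lies 19 mm behind it; z points along the fingers, y is the line along which they close (so a half turn about z gives the same grasp; the last joint's range is limited). The gripper opens to 85 mm and grips with 20 to 120 N. Pads are 22 mm wide; open, the fingers measure 114 mm over their backs; the gripper's body (76 mm by 85 mm) begins 54 mm behind the grasp point. The pads swing forward as they close: fully open they stand 13 mm farther back than shut.
Start: joints at [-1.331, 0.22, 1.526, -0, 1.395, -0.126], TCP at [0.224, -0.584, 0.231] pointing down, gripper open.
Joint ranges: [-2.98, 2.98], [-0.91, 2.08], [0.09, 2.57], [-1.24, 4.39], [0.2, 2.65], [-2.68, 2.68]. Speed limits (rad/s): [2.57, 2.57, 3.01, 3.14, 3.14, 3.14].

INTERFACE

Orientations are given as a unit quaternion [x, y, z, w].
In Python, from rig import r, capture gives the robot as it stands.
- The arm moves only by the tool apply_moves, never from a script. Its argument "commands" is a list of rows, each a list of 5 numbers: the shift along the tool's x, y, z in cm, then the turn about the tool's z in rad, then the gripper's target within -1 to 1 (shut at 1, half-way at 0, fully open at -1). In form: [[tx, ty, tz, roll, jaw], ...]. A call has 1 to 10 rows; each row is the pose to reach, as a shift and turn from the pose commanded when the call began, along the tool's axes at that moment; what a row does not reach only later rows make up. A row lasts 1/10 s, in which the tool goes at most 50 mm and 8.59 degrees, less where a joint would pass 70% of its speed; a pose out of reach is approached as far as the arm can. A call with a gripper value outside its range is refused whole. The fingers move at their own pace and stop on an object; the grip force is fixed at half the most. Time passes only in rows, so rows that repeat a pose let the fingers close. It gives the time, the measured TCP pose, the force, the opening and the grip force at its end, in the units of the state.
- r.get_state(): the state, without advancing time (a new reading comes with each control period).
- capture(name): name is "scene" or "top"; returns a dict with "frame" (400x640x3 uint8, blue, green, red), "fx", "fy", "cx", "cy" (pixels), "rvec" (rotation vector, rad) and "tvec" (3), from world to camera coordinates, as OpenCV has them. Camera axes: x right, y down, z forward; pixel columns grow to the right and rows downward; lengths in m; the calibration is good to about 2 mm. A picture is of the moment at which its call begins. There is no depth.
- r.finish_job(): hands the job in; it is judged then, once.
The state is a dict: "time": time; "qpos": joint angles; "qd": joint speeds; "effort": joint torques, N m; "tool_pos": TCP position; "tcp_rot": TCP orientation; "wrist_force": force on the tool from outside, world axes, zero at the start; "wrist_torque": the same for the moment, N m; "width": opening from 0.0 (shut) to 1.0 (fully open); "grip_force": force on a finger pad.
Only numpy, scipy, OpenCV 4.12 (cv2) and the standard library are available. Lean on these libraries where they do the work, as an engineer would, in place of code of your own. Each camera call takes 0.05 s, during which the arm holds its last target. There are 200 camera calls.

TASK

Of the two blue pivot feet on the bench, find the one whose castle nut has no cotter pin yet. Tighten that nut clockwise (seen from above) and then that little bit further until its yellow-marked slot lines up with the nearest end of the cotter hole, ready for the pin; do not back the nut off or turn it well past the hole, and keep the gripper off the foot that is already pinned.

Things in the scene. Friction and masses are not known exactly. Their poses are not given: they have to be found in the camera images.
- nut (a joint): Angle (rad) of the unpinned castle nut; grows as it is turned clockwise seen from above (tightening). Starts at 0.15 to 0.5, is snug from 0.7 on; the yellow-marked slot lines up with the cotter hole at 1.047. Its height does not change. A spring washer stiffens it (0.17 to 0.28 N m); it stays where it is left. No stop at the hole. Stud of 29 mm diameter, top 114 mm above the bench.
- nut_grip (a point): On the unpinned nut's axis, 78 mm above the bench; turns with the nut: z up, x towards its yellow-marked slot. Steel hexagon 48 mm across flats, 64 to 90 mm above the bench; flats face along x and every 60 degrees on, a 6 mm slot above each. Crown above: 44 mm diameter, up to 104 mm. Below it only a round boss of at most 47 mm diameter down to 23 mm, so fingertips may reach below the hexagon.
- foot_loose: Fixed foot of the unpinned nut: blue plate 120 x 120 x 16 mm, bolt heads 23 mm high. Origin on the stud axis at bench level, z up. The 5.6 mm cotter hole, 96.5 mm up, runs along its x axis; a white stripe on the stud's top shows this line. The yellow-marked slot (teeth beside it and flat below it yellow) must end up along +x; it starts 30 to 52 degrees anticlockwise of it seen from above.
- foot_pinned: The other fixed blue foot, alike in shape, size and origin, its nut finished: a brass cotter pin goes through slot and hole along its x axis, loop 48 mm out at -x, spread legs 37 mm out at +x. Not to be handled.
Not all that is in view belongs to the job. What is shaped like the foot_loose but orange or turquoise is not meant.

How it is judged:
By the outcome, as a careful person would: the job done as asked, in the order asked, and still so for the second after the job is handed in, with the robot touching nothing.
It also fails if it takes over 29 s, if anything falls off the work surface, if the arm or the gripper's body presses on something with over 40 N, if the wrist force passes 120 N, or if a joint passes its speed limit or range.

## Working session

There is one attempt and no reset: what is moved stays moved. The work goes in short steps, Python scripts to look and compute and a tool call to move; the robot and the scene stay as the last step left them, time stands still between calls to the robot, and variables do not carry over. Pictures are saved under pics/ and viewed, at most 10 in all, crops included, and the job is handed in when it is done.

Besides the shell and the picture viewer there is one more tool, called after ">>>" as name([rows], argument=value, ...), one row to a line, values as JSON. apply_moves: Moves the arm, as the interface text tells. Its arguments: {"type":"object","properties":{"commands":{"type":"array","items":{"type":"array","items":{"type":"number"}}}},"required":["commands"]}

```bash
mkdir -p pics; cat > h.py <<'E'
import cv2, numpy as np
from rig import r, capture
from scipy.spatial.transform import Rotation as R
def ray(c,u,v,z):
    M=cv2.Rodrigues(np.array(c["rvec"],float))[0]; t=np.array(c["tvec"],float).ravel()
    d=M.T@np.array([(u-c["cx"])/c["fx"],(v-c["cy"])/c["fy"],1]); o=-M.T@t
    return o+d*(z-o[2])/d[2]
def proj(c,P):
    K=np.array([[c["fx"],0,c["cx"]],[0,c["fy"],c["cy"]],[0,0,1.]])
    return cv2.projectPoints(np.array(P,float).reshape(-1,1,3),np.array(c["rvec"],float),np.array(c["tvec"],float),K,None)[0].reshape(-1,2)
E
python3 - <<'E'
from h import *
for n in("scene","top"):
    c=capture(n); cv2.imwrite(f"pics/{n}0.png",c["frame"]); M=cv2.Rodrigues(np.array(c["rvec"],float))[0]
    print(n,c["fx"],-M.T@np.array(c["tvec"]).ravel())
print(r.get_state())
E
```

```text
scene 390.9156020789451 [ 1.00453925 -0.11468733  0.53804823]
top 363.4955139485844 [3.38392244e-01 8.11645511e-05 7.68338951e-01]
{'time': 0.1, 'qpos': array([-1.33110587e+00,  2.21160318e-01,  1.52751359e+00, -3.22172752e-05,
        1.39467478e+00, -1.26099672e-01]), 'qd': array([-0.00126548, -0.00124925, -0.0046571 ,  0.00097164, -0.0007188 ,
        0.0017047 ]), 'effort': array([ 1.48514904e-03, -4.98236704e+01, -3.90547585e+01, -3.31871715e-04,
        5.59565815e-03, -1.04554496e-05]), 'tool_pos': array([ 0.22341063, -0.58312183,  0.2302916 ]), 'tcp_rot': array([ 9.83320374e-01,  1.81879827e-01, -6.56716971e-05, -8.75697447e-04]), 'wrist_force': array([-0.43071049,  0.66269424, -0.10065677]), 'wrist_torque': array([ 0.00370202, -0.02024813, -0.03168986]), 'grip_force': 0.0, 'width': 0.9998106815816699}
```

View pics/scene0.png

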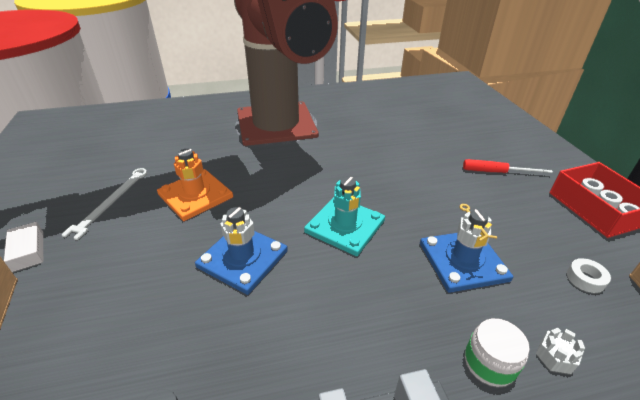

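View pics/top0.png

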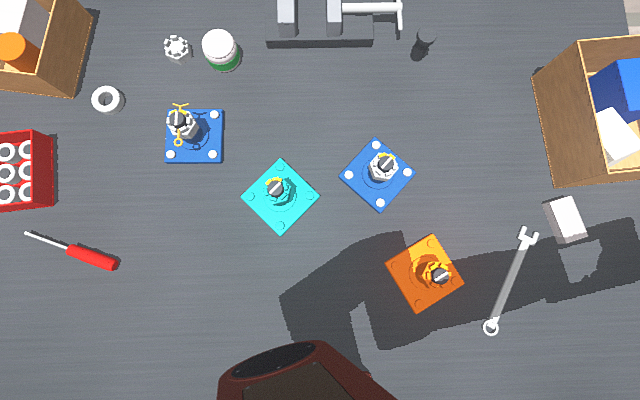

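Candidates: blue with a brass pin at top (183,122) / scene (473,230), turquoise at top (278,188), orange at top (438,272), and blue without a pin at top (385,165) / scene (238,230). I choose the last one and check it in a close crop.

```bash
python3 - <<'E'
from h import *
a=cv2.imread("pics/top0.png")[132:216,335:419]; b=cv2.imread("pics/scene0.png")[200:290,195:290]
f=lambda x:cv2.resize(x,(390,390),interpolation=cv2.INTER_CUBIC)
cv2.imwrite("pics/crop1.png",np.hstack([f(a),f(b)]))
E
```

```text
(no output)
```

View pics/crop1.png

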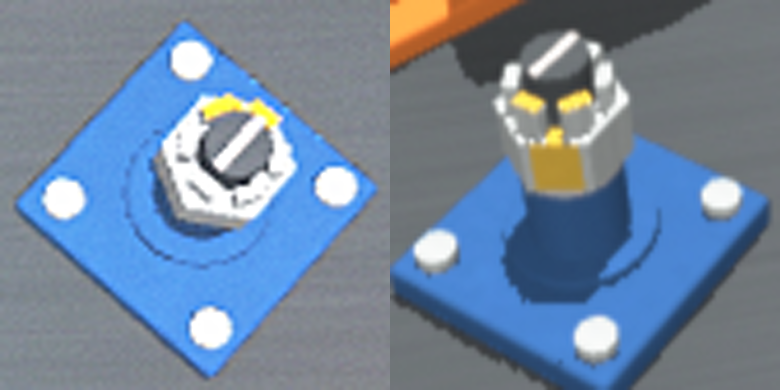

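The chosen nut has no pin. Its stripe runs up-right in the top view, and the yellow slot is at the top. Next I compute the pose.

```bash
python3 - <<'E'
from h import *
c=capture("top"); s=84/390
g=lambda x,y,z:ray(c,335+x*s-.39,132+y*s-.39,z)
C=np.array([g(*p,.016) for p in[(185,20),(378,187),(212,378),(15,203)]])
print("plate",C.mean(0),np.linalg.norm(C-np.roll(C,1,0),axis=1))
e=np.roll(C,-1,0)-C; print("edges",np.degrees(np.arctan2(e[:,1],e[:,0])))
B=np.array([g(*p,.023) for p in[(190,60),(336,187),(211,327),(65,198)]]);print("bolts",B.mean(0))
a,b=g(265,112,.114),g(217,163,.114); print("stripe",(a+b)/2,np.degrees(np.arctan2(*(a-b)[[1,0]])))
o=C.mean(0)
m=[g(222,105,.104),g(265,112,.104)]; m=sum(m)/2-o; print("yellow",np.degrees(np.arctan2(m[1],m[0])),m)
# scene view: flat lower edge, hexagon
c2=capture("scene"); q=lambda x,y,z:ray(c2,195+x*95/390-.38,200+y*90/390-.38,z)
print("stripe2",q(555-390,55,.114)); 
t=[q(525-390,101,.104),q(575-390,100,.104)]; t=sum(t)/2
print("yellow2",t,np.degrees(np.arctan2(*(t-o)[[1,0]])))
l,rr=q(533-390,188,.064),q(583-390,192,.064);d=(l+rr)/2-o;print("flat2",d,np.degrees(np.arctan2(*(rr-l)[[1,0]]))+90)
E
```

```text
plate [ 0.49835624 -0.1349826   0.016     ] [0.11801295 0.11743561 0.11797292 0.11890222]
edges [-133.91061761  136.61075852   46.11071123  -44.10146413]
bolts [ 0.49837306 -0.13513607  0.023     ]
stripe [ 0.50077148 -0.13604362  0.114     ] -44.987363868194734
yellow -15.872237266680571 [ 0.01695532 -0.00482097  0.088     ]
stripe2 [ 0.50089367 -0.13434754  0.114     ]
yellow2 [ 0.5149935  -0.13850066  0.104     ] -11.939701160747257
flat2 [ 0.02412118 -0.00583955  0.048     ] 161.36858919834967
```

>>> apply_moves([
  [0, 0, -3, 0, -1],
  [41.8, -32.0, -3, 0.07, -1],
  [41.8, -32.0, -3, 0.07, -1],
  [41.8, -32.0, -3, 0.07, -1],
  [41.8, -32.0, -3, 0.07, -1],
  [41.8, -32.0, -3, 0.07, -1],
  [41.8, -32.0, -3, 0.07, -1],
  [41.8, -32.0, -3, 0.07, -1],
  [41.8, -32.0, -3, 0.07, -1],
  [41.8, -32.0, -3, 0.07, -1],
])

```text
time: 1.2
tool_pos: [0.46, -0.1985, 0.2614]
tcp_rot: [0.989, 0.147, 0.0, 0.0]
wrist_force: [1.1, -0.2, -0.3]
width: 0.999
grip_force: 0.0
```

>>> apply_moves([
  [0, 0, 0, 0, -1],
  [0, 0, 0, 0, -1],
])

```text
time: 1.4
tool_pos: [0.4597, -0.1994, 0.2612]
tcp_rot: [0.989, 0.149, -0.0, 0.0]
wrist_force: [-0.7, -0.3, -0.0]
width: 1.002
grip_force: 0.0
```

```bash
cat >> h.py <<'E'
def rel(x,y,z,yaw=None):
    s=r.get_state(); M=R.from_quat(s["tcp_rot"]); d=M.inv().apply(np.array([x,y,z])-s["tool_pos"])*100
    yd=np.degrees(np.arctan2(*M.as_matrix()[[1,0],1])); print("t",s["time"],"pos",s["tool_pos"],"move cm",d.round(2),"tool y deg",yd.round(2),"q",s["qpos"].round(2))
E
python3 -c "
from h import *
rel(.4995,-.1352,.20)"
```

```text
t 1.4 pos [ 0.45969124 -0.19936628  0.26120231] move cm [ 5.7  -4.96  6.12] tool y deg -72.86 q [-0.57 -0.1   1.8  -0.    1.44  0.71]
```

>>> apply_moves([
  [5.7, -4.96, 0, 0, -1],
  [5.7, -4.96, 0, 0, -1],
  [5.7, -4.96, 4, 0, -1],
  [5.7, -4.96, 8, 0, -1],
  [5.7, -4.96, 10, 0, -1],
  [5.7, -4.96, 10, 0, -1],
  [5.7, -4.96, 10, 0, -1],
])

```text
time: 2.1
tool_pos: [0.4992, -0.1378, 0.1617]
tcp_rot: [0.989, 0.146, -0.0, 0.0]
wrist_force: [-0.0, 0.1, 0.1]
width: 1.002
grip_force: 0.0
```

```bash
python3 - <<'E'
from h import *
rel(.4995,-.1352,.054)
c=capture("scene"); cv2.imwrite("pics/s1.png",cv2.resize(c["frame"][120:300,140:340],(800,600)[:1]+(600,) if 0 else (660,594),interpolation=cv2.INTER_CUBIC))
c=capture("top"); cv2.imwrite("pics/t1.png",c["frame"])
E
```

```text
t 2.1 pos [ 0.49918418 -0.13779487  0.16172253] move cm [ 0.11 -0.24 10.77] tool y deg -73.17 q [-0.42  0.03  1.87 -0.    1.24  0.86]
```

View pics/s1.png

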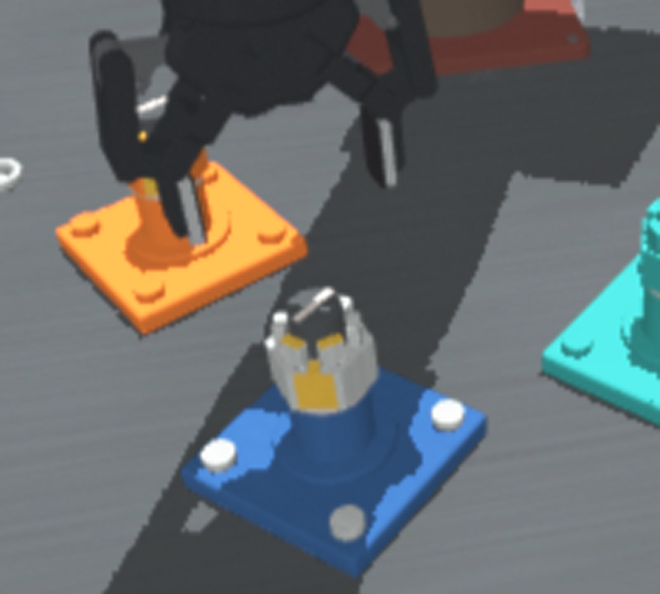

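The fingers straddle the nut (pads at about (190,210) and (385,150), nut at (320,350)). Descending.

>>> apply_moves([
  [0.1, -0.24, 3, 0, -1],
  [0.1, -0.24, 6, 0, -1],
  [0.1, -0.24, 9, 0, -1],
  [0.1, -0.24, 10.8, 0, -1],
  [0.1, -0.24, 10.8, 0, -1],
  [0.1, -0.24, 10.8, 0, -1],
  [0.1, -0.24, 10.8, 0, -0.3],
])

```text
time: 2.9
tool_pos: [0.5015, -0.1346, 0.0556]
tcp_rot: [0.989, 0.147, 0.002, 0.001]
wrist_force: [-1.0, 0.4, -0.1]
width: 0.855
grip_force: 0.0
```

```bash
python3 - <<'E'
from h import *
rel(.4995,-.1352,.054)
c=capture("scene"); cv2.imwrite("pics/s2.png",cv2.resize(c["frame"][160:300,160:320],(680,595),interpolation=cv2.INTER_CUBIC))
E
```

```text
t 2.9 pos [ 0.50146403 -0.13463469  0.05559561] move cm [-0.2  -0.    0.16] tool y deg -73.06 q [-0.41  0.17  1.94 -0.    1.03  0.86]
```

View pics/s2.png

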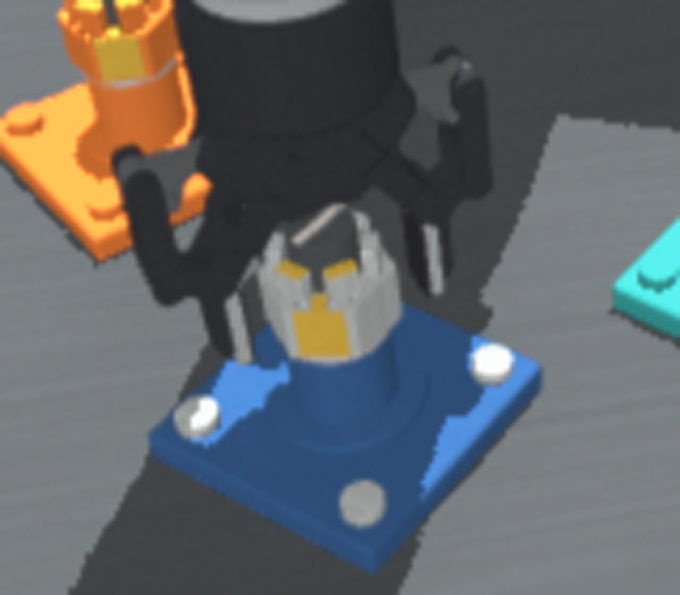

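The open fingers flank the hexagon on both sides (pads at about (240,320) and (430,255)). Closing now.

>>> apply_moves([
  [-0.1, 0, 0.1, 0, 0.3],
  [-0.1, 0, 0.1, 0, 1],
  [-0.1, 0, 0.1, 0, 1],
  [-0.1, 0, 0.1, 0, 1],
  [-0.1, 0, 0.1, 0, 1],
  [-0.1, 0, 0.1, 0, 1],
])

```text
time: 3.55
tool_pos: [0.5, -0.1353, 0.0541]
tcp_rot: [0.989, 0.148, 0.001, 0.001]
wrist_force: [-1.0, -2.7, 5.2]
width: 0.556
grip_force: 62.9
```

```bash
python3 - <<'E'
from h import *
rel(.4995,-.1352,.054); print(r.get_state()["wrist_torque"])
c=capture("scene"); cv2.imwrite("pics/s3.png",cv2.resize(c["frame"][160:300,160:320],(680,595),interpolation=cv2.INTER_CUBIC))
E
```

```text
t 3.55 pos [ 0.500044   -0.13533755  0.05413493] move cm [-0.05 -0.03  0.01] tool y deg -73.03 q [-0.42  0.17  1.95 -0.    1.02  0.86]
[-0.55994192  0.11792453  0.03813137]
```

View pics/s3.png

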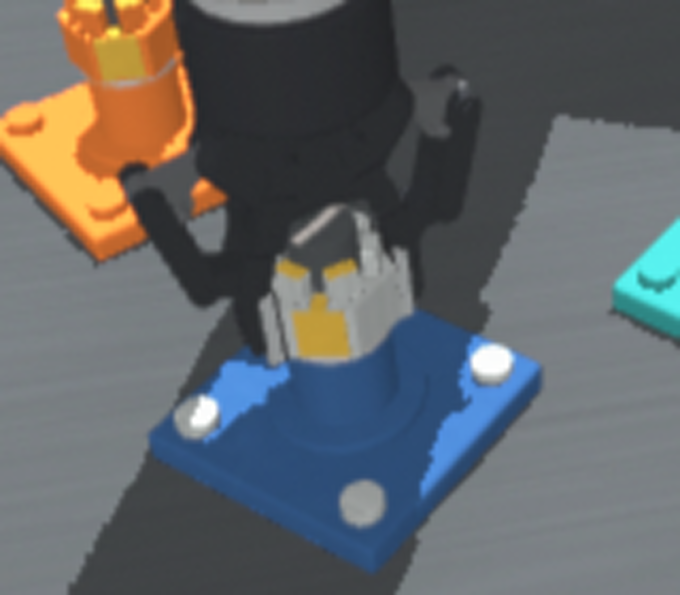

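>>> apply_moves([
  [0, 0, 0, 0.08, 1],
  [0, 0, 0, 0.16, 1],
  [0, 0, 0, 0.24, 1],
  [0, 0, 0, 0.32, 1],
  [0, 0, 0, 0.4, 1],
  [0, 0, 0, 0.46, 1],
  [0, 0, 0, 0.5, 1],
  [0, 0, 0, 0.5, 1],
  [0, 0, 0, 0.5, 1],
])

```text
time: 4.5
tool_pos: [0.5, -0.1351, 0.0541]
tcp_rot: [0.995, -0.102, 0.001, 0.001]
wrist_force: [-1.2, -0.6, 6.6]
width: 0.557
grip_force: 62.8
```

```bash
python3 - <<'E'
from h import *
rel(.4995,-.1352,.054); print(r.get_state()["wrist_torque"])
c=capture("scene"); f=c["frame"].copy()
cv2.imwrite("pics/s4.png",cv2.resize(f[190:260,200:280],(800,600) if 0 else (680,595),interpolation=cv2.INTER_CUBIC))
# predicted points if nut at various yaw
for yaw in(-40,-44):
  for dz in((.022,-.0,.104),(.024,0,.064),(.024,.0139,.064),(.024,-.0139,.064),(.0145,0,.114),(-.0145,0,.114)):
    a=np.radians(yaw);p=[.4995+dz[0]*np.cos(a)-dz[1]*np.sin(a),-.1352+dz[0]*np.sin(a)+dz[1]*np.cos(a),dz[2]]
    print(yaw,dz,((proj(c,p)[0]-[200,190])*8.5).round(0))
E
```

```text
t 4.5 pos [ 0.49998305 -0.13512628  0.05411322] move cm [-0.05  0.02  0.01] tool y deg -101.69 q [-0.42  0.17  1.95 -0.    1.02  1.36]
[-0.60315626  0.31514173 -0.03828099]
-40 (0.022, -0.0, 0.104) [229. 292.]
-40 (0.024, 0, 0.064) [251. 446.]
-40 (0.024, 0.0139, 0.064) [308. 469.]
-40 (0.024, -0.0139, 0.064) [194. 423.]
-40 (0.0145, 0, 0.114) [246. 230.]
-40 (-0.0145, 0, 0.114) [335. 143.]
-44 (0.022, -0.0, 0.104) [223. 289.]
-44 (0.024, 0, 0.064) [244. 443.]
-44 (0.024, 0.0139, 0.064) [298. 469.]
-44 (0.024, -0.0139, 0.064) [191. 417.]
-44 (0.0145, 0, 0.114) [241. 228.]
-44 (-0.0145, 0, 0.114) [339. 144.]
```

View pics/s4.png

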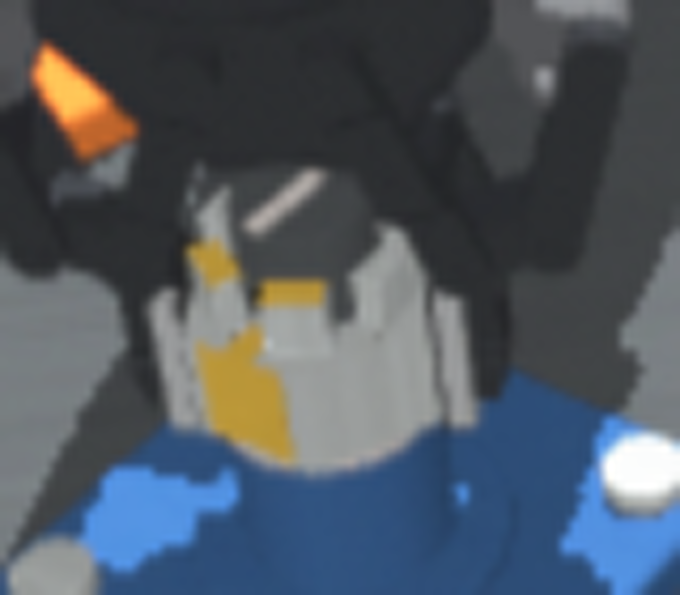

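The nut has followed the gripper (tool y −101.7°, so the slot is near −41.7°, and the hole is near −44°). I add about 2°, release, lift clear and check from above.

>>> apply_moves([
  [0, 0, 0, 0.02, 1],
  [0, 0, 0, 0.035, 1],
  [0, 0, 0, 0.035, 1],
  [0, 0, 0, 0.035, 1],
])

```text
time: 4.95
tool_pos: [0.5, -0.1351, 0.0541]
tcp_rot: [0.993, -0.119, 0.001, 0.001]
wrist_force: [-1.2, -1.6, 7.7]
width: 0.551
grip_force: 62.8
```

>>> apply_moves([
  [0, 0, 0, 0, 0.3],
  [0, 0, 0, 0, -0.5],
  [0, 0, 0, 0, -1],
  [0, 0, 0, 0, -1],
  [0, 0, -3, 0, -1],
  [0, 0, -7, 0, -1],
  [0, 0, -11, 0, -1],
  [0, 0, -11, 0, -1],
])

```text
time: 5.75
tool_pos: [0.5025, -0.1355, 0.1687]
tcp_rot: [0.993, -0.119, 0.005, 0.001]
wrist_force: [0.5, -0.6, -0.1]
width: 0.997
grip_force: 0.0
```

>>> apply_moves([
  [-4, 0, -4, 0, -1],
  [-8, 0, -4, 0, -1],
  [-12, 0, -4, 0, -1],
  [-16, 0, -4, 0, -1],
  [-16, 0, -4, 0, -1],
])

```text
time: 6.25
tool_pos: [0.3397, -0.0946, 0.201]
tcp_rot: [0.993, -0.119, -0.001, -0.0]
wrist_force: [0.7, -0.2, 0.4]
width: 0.998
grip_force: 0.0
```

```bash
python3 - <<'E'
from h import *
rel(.4995,-.1352,.054)
f=lambda x:cv2.resize(x,(400,400),interpolation=cv2.INTER_CUBIC)
a=capture("top")["frame"]; b=capture("scene")["frame"]
cv2.imwrite("pics/full5.png",a);cv2.imwrite("pics/sc5.png",b)
cv2.imwrite("pics/c5.png",np.hstack([f(a[140:190,360:410]),f(b[198:258,208:268])]))
E
```

```text
t 6.25 pos [ 0.3396605  -0.09456088  0.20098226] move cm [16.51  0.16 14.67] tool y deg -103.71 q [-0.5  -0.47  2.21 -0.    1.41  1.31]
```

View pics/c5.png

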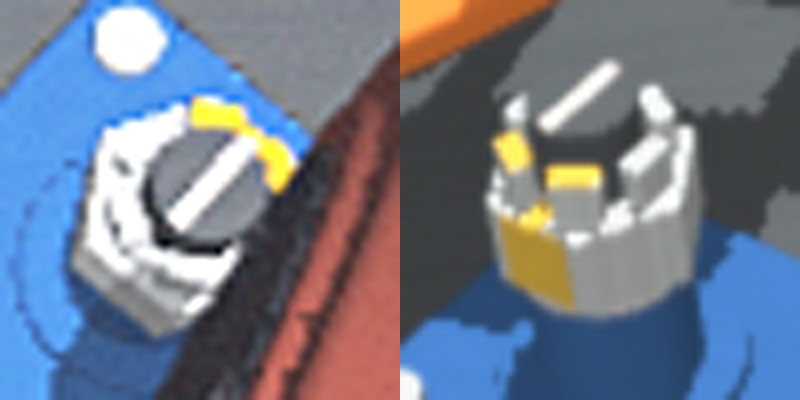

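>>> apply_moves([
  [0, 5, 0, 0, -1],
  [0, 10, 0, 0, -1],
  [0, 15, 0, 0, -1],
  [0, 20, 0, 0, -1],
  [0, 25, 0, 0, -1],
  [0, 25, 0, 0, -1],
  [0, 25, 0, 0, -1],
])

```text
time: 7.05
tool_pos: [0.2839, -0.3401, 0.2012]
tcp_rot: [0.993, -0.121, -0.001, -0.001]
wrist_force: [-0.9, -0.2, 0.5]
width: 1.002
grip_force: 0.0
```

```bash
python3 - <<'E'
from h import *
from scipy.optimize import minimize
n=6; F=[capture("top") for _ in range(n)]; c=F[0]
a=np.mean([x["frame"] for x in F],0).astype(np.uint8)
cv2.imwrite("pics/c6.png",cv2.resize(a[130:210,340:420],(560,560),interpolation=cv2.INTER_CUBIC))
def ana(a,nm):
    S=12;x0,y0=355,135; im=cv2.resize(a[y0:y0+60,x0:x0+60],None,fx=S,fy=S,interpolation=cv2.INTER_CUBIC)
    pt=lambda m:[(x0-.5+(u+.5)/S,y0-.5+(v+.5)/S) for v,u in zip(*[q[::6] for q in np.nonzero(m)])]
    h=cv2.cvtColor(im,cv2.COLOR_BGR2HSV); m=(h[...,0]>15)&(h[...,0]<40)&(h[...,1]>100)&(h[...,2]>150)
    Y=np.array([ray(c,u,v,.104)[:2] for u,v in pt(m)])
    # stud centre and stripe from stripe pixels: white inside stud
    W=np.array([(*ray(c,u,v,.114)[:2],) for u,v in pt((h[...,2]>190)&(h[...,1]<45))])
    return Y,W
Y,W=ana(a,"new"); o=np.array([.5005,-.1352])
W=W[np.linalg.norm(W-o,axis=1)<.0135]; w=W.mean(0); e=np.linalg.svd(W-w)[2][0]; e*=np.sign(e[0])
print("stripe",w,np.degrees(np.arctan2(e[1],e[0])),len(W))
k=np.linalg.norm(Y-w,axis=1)<.03
for ctr in(w,np.array([.5,-.1352])):
  d=Y[k].mean(0)-ctr; print("yellow",d,np.degrees(np.arctan2(d[1],d[0])))
Y,W=ana(cv2.imread("pics/top0.png"),"old"); d=Y[np.linalg.norm(Y-w,axis=1)<.03].mean(0)-w; print("old",d,np.degrees(np.arctan2(d[1],d[0])))
E
```

```text
stripe [ 0.50003415 -0.13507013] -41.33131323050545 1039
yellow [ 0.0108488  -0.01096095] -45.29462830368661
yellow [ 0.01088295 -0.01083108] -44.86314276886715
old [ 0.01495904 -0.002329  ] -8.849431453740479
```

View pics/c6.png

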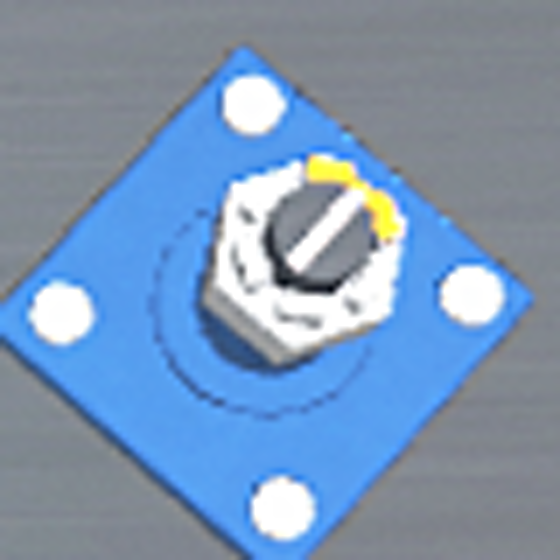

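The picture shows the white stripe running straight into the gap between the two yellow teeth, at about (365,180). The measured slot angle of −45° and the gripper angle of −43.7° both agree with the hole line at −44°.

```bash
python3 -c "
from rig import r
print(r.finish_job())"
```

```text
the job is handed in; nothing more can be done
None
```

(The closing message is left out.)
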